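# Turn round a batch in the bench parts tumbler

### The job

Swing the tumbler's red lever over to tip the barrel until every finished silver spacer has dropped into the blue catch tray, then swing it back so the barrel stands fully upright again. Load every brass spacer lying on the bench into the barrel, then fit the blue lid: set it on with its hooks either side of the barrel's pins, push it down against the spring ring, twist clockwise (seen from above) to the stop, and let it rise until the pins are in its notches. Leave the silver spacers in the tray and do not disturb the other things on the bench.

Things in the scene. Friction and masses are not known exactly. Their poses are not given: they have to be found in the camera images.
- barrel (a joint): barrel tipping angle: 0 = upright against its stop (the start), 2.356 rad = fully tipped, mouth down over the tray, against its other stop. Friction (about 0.15 N m) keeps it where it is left. All spacers slide out when it is tipped fully
- barrel_hinge (a point): centre of the barrel's hinge, 155 mm above the bench, turning with the barrel. Its y axis is the hinge axis; tipping turns its z axis (the mouth) towards where x points when upright, the side where the tray reaches out. Barrel between two grey posts (outer faces 89 mm from centre), all fixed to the bench; a grey motor box 170 mm tall is 90 to 170 mm out on the +y side
- mouth (a point): centre of the barrel's rim, 55 mm along z from the hinge (210 mm above the bench when upright), axes as barrel_hinge. Grey barrel 110 mm tall, at the mouth 124 mm across outside, 116 mm inside, tapering to a floor 90 mm across, 105 mm deep
- ring_top (a point): centre of the top of the orange spring ring, 12 mm proud of the barrel's rim at rest, clear opening 118 mm. It yields up to 11.5 mm along the barrel's axis, with 3 N at first and 11 N at the end
- pin_front (a point): outer end of one of two steel pins, 8 mm thick, that stick out of the barrel radially at its -x (this one) and +x, their axes 12 mm below the rim, reaching 77 mm from the centre
- lever_peg (a point): middle of the lever's red peg: a round bar 14 mm thick, 58 mm long, parallel to the hinge axis, on the tumbler's -y side, 130 mm from its centre and 75 mm from the hinge axis, turning with the barrel. Barrel upright: lever leans 67 degrees from vertical to -x, peg 184 mm up; fully tipped: 68 degrees to +x. Two fingertips straddling it from above can swing it along its arc
- tray_c (a point): centre of the inner floor of the blue open catch tray fixed under the barrel, 250 x 150 mm with walls 50 mm high; its x axis is along the 250 mm, its z axis up
- lid_grip (a point): centre of the yellow bar grip on the loose blue lid (about 220 g): 74 mm along the lid's x, 22 mm wide, 34 mm tall, on a disc 152 mm across, 8 mm thick, underside 25 mm below this point. On the bench this point is 54.5 mm up; laid on the spring ring 37 mm above the rim; pressed home 25.5 mm; locked 33.5 mm
- lid_hooks (a point): centre of the lid's foot, 54.5 mm below lid_grip, axes as lid_grip: x along the bar. Two steel hooks at 71 mm radius reach 29.5 mm below the disc; a plug 111 mm across (105 at its tip), 12 mm deep, centres it. The hooks' entry gaps, 20 mm wide, are at the lid's +x and -x: it goes on with its x axis along the barrel's x axis, either way round, within 4 degrees
- lid_notch (a point): one of the lid's two notches, 14 mm wide, 5 mm deep, 0.59 rad (34 degrees) counter-clockwise from the lid's x axis, seen from above. Pressed down until lid_grip is less than 28 mm above the rim (about 10 N), the lid turns clockwise; after 0.59 rad pins and notches meet, the stop comes about 3 degrees later; let up, it rises and is locked
- raw0_c (a point): centre of a brass spacer, octagonal with square ends, 22 mm across flats, 60 mm long along its x axis, 90 g, at first lying on the bench (centre 11 mm up); may be absent
- raw1_c (a point): centre of a brass spacer, octagonal with square ends, 22 mm across flats, 60 mm long along its x axis, 90 g, at first lying on the bench (centre 11 mm up); may be absent
- raw2_c (a point): centre of a brass spacer, octagonal with square ends, 22 mm across flats, 60 mm long along its x axis, 90 g, at first lying on the bench (centre 11 mm up); may be absent
- raw3_c (a point): centre of a brass spacer, octagonal with square ends, 22 mm across flats, 60 mm long along its x axis, 90 g, at first lying on the bench (centre 11 mm up); may be absent
- done0_c (a point): centre of a finished silver octagonal spacer, 22 mm across flats, 60 mm long along its z axis, 60 g, at first standing in the barrel; may be absent
- done1_c (a point): centre of a finished silver octagonal spacer, 22 mm across flats, 60 mm long along its z axis, 60 g, at first standing in the barrel; may be absent
- done2_c (a point): centre of a finished silver octagonal spacer, 22 mm across flats, 60 mm long along its z axis, 60 g, at first standing in the barrel; may be absent
- screwdriver_grip (a point): handle of a red screwdriver lying on the bench (bystander, leave alone)
- jar: closed glass jar, 60 mm across, 85 mm tall (bystander, leave alone); origin under its centre
- spray: white spray can, 52 mm across, 170 mm tall (bystander, leave alone); origin under its centre
- tub: white tub, 100 mm across, 75 mm tall (bystander, leave alone); origin under its centre
- meter: yellow multimeter, 160 x 85 x 36 mm, lying (bystander, leave alone); origin under its centre
- camera: black camera, 130 mm wide, 105 mm tall (bystander, leave alone); origin under its centre
There are look-alikes about, which are no part of the job. Leave any green, orange or turquoise look-alike of the part that bears lid_grip alone.

How it is judged:
By the outcome, as a careful person would: the job done as asked, in the order asked, and still so for the second after the job is handed in, with the robot touching nothing.
Of done0, done1, done2 only 2 to 3 are there at a start; the rules pass over those that are not, and their reading is None.
Of raw0, raw1, raw2, raw3 only 2 to 4 are there at a start; the rules pass over those that are not, and their reading is None.
At some moment in a run one of raw0, raw1, raw2, raw3, lid may be knocked a few centimetres aside while the robot is not near it.
It also fails if it takes over 210 s, if anything falls off the work surface, if the arm or the gripper's body presses on something with over 40 N, if the wrist force passes 120 N, or if a joint passes its speed limit or range.

### The arm

A 6-joint arm with a two-finger parallel gripper is mounted at the origin on the work surface. World frame = base frame: x ahead of the robot, y to its left, z up, the work surface at z = 0. Lengths are in m, angles in rad, forces in N, time in s.
With the tool pointing down it reaches from about 0.225 to 0.875 m from the base axis. Payload 3.4 kg.
Tool frame: the origin (TCP) lies at the very end of the fingers, on their centre line; the grasp point (between the pads) lies 19 mm behind it; z points along the fingers, y is the line along which they close (so a half turn about z gives the same grasp; the last joint's range is limited). The gripper opens to 85 mm and grips with 20 to 120 N. Pads are 22 mm wide; open, the fingers measure 114 mm over their backs; the gripper's body (76 mm by 85 mm) begins 54 mm behind the grasp point. The pads swing forward as they close: fully open they stand 13 mm farther back than shut.
Start: joints at [-1.256, 0.276, 1.505, -0, 1.361, -0.121], TCP at [0.243, -0.521, 0.231] pointing down, gripper open.
Joint ranges: [-2.89, 2.89], [-0.75, 2.08], [0.22, 2.7], [-1.18, 4.32], [0.11, 2.71], [-2.7, 2.7]. Speed limits (rad/s): [2.57, 2.57, 3.14, 3.14, 3.14, 3.14].

### API

Orientations are given as a unit quaternion [w, x, y, z].
In Python, from rig import manip, get_image, camera_info gives the robot as it stands. The module is installed in compiled form; this text tells all that it offers.
- The arm moves only by the shell command python3 -m crank 'ROWS' [FORCE]. ROWS is a JSON object of lists of equal length, an entry for each row: "translation": the shift along the tool's x, y, z in mm, a list of three; "roll": the turn about the tool's z in rad; "fingers": the opening, from 0 (shut) to 1 (fully open). A call has 1 to 8 rows; each row shifts and turns the commanded pose from where the row before left it, along the tool's axes as they then stand; what a row does not reach is not made up. A row lasts 1/10 s, in which the tool goes at most 50 mm and 8.59 degrees, less where a joint would pass 70% of its speed; a pose out of reach is approached as far as the arm can. A call is refused whole if a number of a shift passes 50 or a number of a turn 0.15, either way. A call with a gripper value outside its range is refused whole. The fingers move at their own pace and stop on an object; FORCE is the grip in N (left out, the last holds). Time passes only in rows, so rows that do not move let the fingers close. It gives the time, the measured TCP pose, the force, the opening and the grip force at its end, in the units of the state.
- manip.get_state(): the state, without advancing time (a new reading comes with each control period).
- get_image(name): name is "scene" or "top" or "wrist"; returns the picture (480x640x3 uint8, blue, green, red); there is no depth.
- camera_info(name): a dict with "mtx" (3x3 intrinsics, pixels), "rvec" (rotation vector, rad) and "tvec" (3), from world to camera coordinates, as OpenCV has them. Camera axes: x right, y down, z forward; pixel columns grow to the right and rows downward; lengths in m; the calibration is good to about 2 mm. A picture is of the moment at which its call begins: read the wrist's pose just before it. camera_info takes no time and is no camera call; for the wrist camera it gives the pose at the moment of the call.
- manip.sign_off(): hands the job in; it is judged then, once.
The state is a dict: "clock": time; "qpos": joint angles; "qd": joint speeds; "effort": joint torques, N m; "position": TCP position; "ee_rot": TCP orientation; "contact_force": force on the tool from outside, world axes, zero at the start; "moment": the same for the moment, N m; "width": finger opening in m; "gripper_force": force on a finger pad.
Only numpy, scipy, OpenCV 4.12 (cv2) and the standard library are available. Lean on these libraries where they do the work, as an engineer would, in place of code of your own. Each camera call takes 0.05 s, during which the arm holds its last target. There are 200 camera calls.

## Working session

There is one attempt and no reset: what is moved stays moved. The work goes in short steps, Python scripts to look and compute and a shell command to move; the robot and the scene stay as the last step left them, time stands still between calls to the robot, and variables do not carry over. Pictures are saved under pics/ and viewed, at most 14 in all, crops included, and the job is handed in when it is done.

```bash
mkdir -p pics
cat > h.py <<'E'
import numpy as np,cv2
from scipy.spatial.transform import Rotation as R
from rig import manip,get_image,camera_info
def cam(n):
    c=camera_info(n);return np.array(c['mtx'],float),cv2.Rodrigues(np.array(c['rvec'],float))[0],np.array(c['tvec'],float).ravel()
def px2w(c,uv,z):
    K,Rm,t=c;d=Rm.T@np.linalg.inv(K)@np.array([uv[0],uv[1],1.]);o=-Rm.T@t
    return o+d*(z-o[2])/d[2]
def w2px(c,p):
    K,Rm,t=c;q=K@(Rm@np.array(p,float)+t);return q[:2]/q[2]
def tool():
    s=manip.get_state();q=s['ee_rot'];return np.array(s['position']),R.from_quat([q[1],q[2],q[3],q[0]]).as_matrix(),s
def to(p,yaw=None):
    """shift in tool axes mm to reach TCP p; roll needed so tool y axis has world heading yaw (mod pi)"""
    x,Rm,s=tool();d=Rm.T@(np.array(p)-x)*1000
    out=[d.round(1).tolist()]
    h=np.arctan2(Rm[1,1],Rm[0,1])
    if yaw is not None:
        r=-(yaw-h); r=(r+np.pi/2)%np.pi-np.pi/2; out.append(('roll',round(r,3),'q6',round(s['qpos'][5],2)))
    return out
E
python3 - <<'E'
from h import *
for n in('top','scene'):
    cv2.imwrite(f'pics/{n}0.png',get_image(n)); c=cam(n); print(n,(-c[1].T@c[2]).round(3),c[0].round(0).tolist())
x,Rm,s=tool();print(x,Rm.round(2),s['clock'],s['width'])
E
```

```text
top [ 0.447 -0.008  1.453] [[434.0, 0.0, 311.0], [0.0, 434.0, 241.0], [0.0, 0.0, 1.0]]
scene [ 1.224 -0.946  1.71 ] [[588.0, 0.0, 321.0], [0.0, 588.0, 239.0], [0.0, 0.0, 1.0]]
[ 0.24259235 -0.52080216  0.23053153] [[ 0.91  0.42 -0.  ]
 [ 0.42 -0.91  0.  ]
 [ 0.   -0.   -1.  ]] 0.1 0.08589961839782145
```

View pics/top0.png

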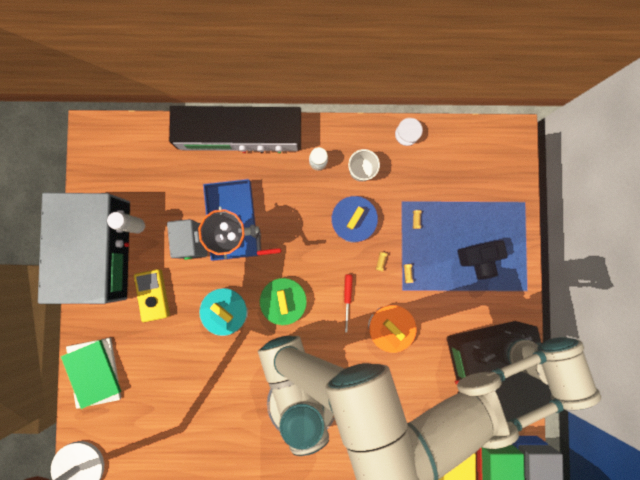

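View pics/scene0.png

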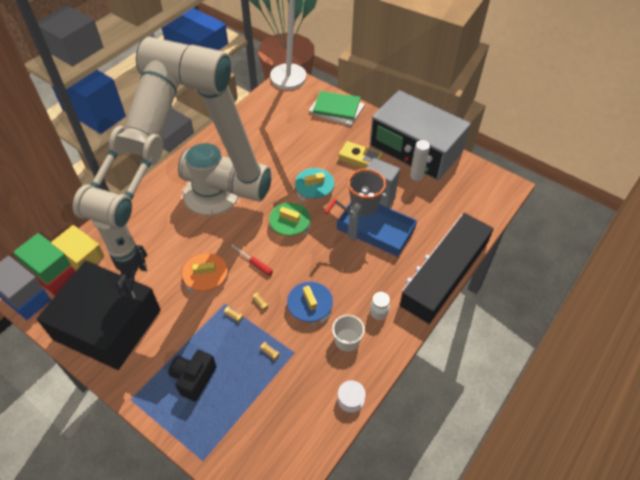

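The top view shows the barrel at (222,232) with three silver spacers, the lever peg at (268,252) and the tray at (230,215). Three brass spacers lie at (417,219), (382,261) and (408,273). Of the lids at blue (355,218), green (283,301), turquoise (222,312) and orange (393,329), the blue one is the job's. I'll enlarge to confirm.

Run:
```python
from h import *
im=cv2.imread('pics/top0.png')
a=cv2.resize(im[170:290,160:290],None,fx=4,fy=4,interpolation=cv2.INTER_CUBIC) 
b=cv2.resize(im[190:290,325:435],None,fx=5,fy=5,interpolation=cv2.INTER_CUBIC)
cv2.imwrite('pics/cA.png',a);cv2.imwrite('pics/cB.png',b)
```

```text
(no output)
```

View pics/cA.png

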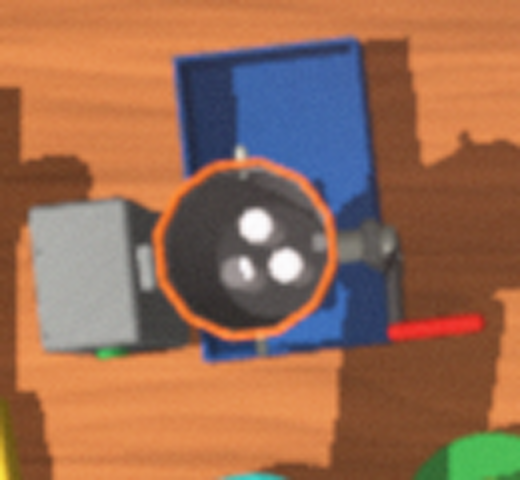

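View pics/cB.png

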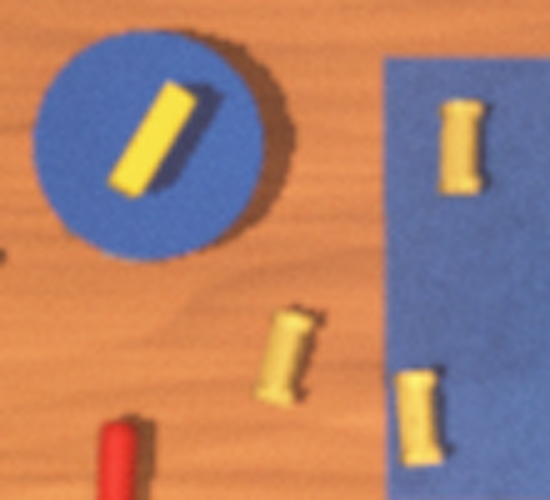

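Run:
```python
from h import *
c=cam('top')
A=lambda u,v,z:px2w(c,(160+(u+.5)/4-.5,170+(v+.5)/4-.5),z)
B=lambda u,v,z:px2w(c,(325+(u+.5)/5-.5,190+(v+.5)/5-.5),z)
ring=A(246,249,.222);p0=A(388,332,.184);p1=A(484,322,.184)
print('ring',ring.round(4),'dia',np.linalg.norm(A(156,249,.222)-A(336,249,.222)).round(4))
print('peg',p0.round(4),p1.round(4),((p0+p1)/2).round(4),np.linalg.norm(p1-p0).round(4))
d=p1-p0; print('ydir heading of +y', np.arctan2(-d[1],-d[0]).round(3))
# tray right/left edges z~.05
t=[A(176,58,.05),A(360,42,.05),A(384,340,.05),A(205,358,.05)]
print('tray',[q.round(3) for q in t], np.arctan2(*(t[1]-t[2])[[1,0]]).round(3),np.arctan2(*(t[0]-t[3])[[1,0]]).round(3))
pa,pb=A(240,160,.198),A(261,345,.198); print('pins',pa.round(4),pb.round(4),np.arctan2(*(pa-pb)[[1,0]]).round(3),np.linalg.norm(pa-pb))
g=B(153,141,.0715);e=B(186,91,.0715)-B(120,190,.0715);print('lid',g.round(4),np.arctan2(e[1],e[0]).round(3),np.linalg.norm(e), 'disc',B(149,146,.038).round(4))
for n,m,a,b in(('b1',(462,147),(463,103),(461,190)),('b2',(286,358),(293,313),(277,402)),('b3',(420,418),(416,373),(425,463))):
    e=B(*a,.022)-B(*b,.022);print(n,B(*m,.018).round(4),np.arctan2(e[1],e[0]).round(3),np.linalg.norm(e).round(3))
```

```text
ring [0.5432 0.2312 0.222 ] dia 0.1272
peg [0.4861 0.1342 0.184 ] [0.4938 0.0644 0.184 ] [0.4899 0.0993 0.184 ] 0.0703
ydir heading of +y 1.68
tray [array([0.712, 0.324, 0.05 ]), array([0.726, 0.175, 0.05 ]), array([0.484, 0.152, 0.05 ]), array([0.469, 0.296, 0.05 ])] 0.092 0.114
pins [0.6098 0.2413 0.198 ] [0.4758 0.2239 0.198 ] 0.129 0.13504588265142178
lid [ 0.6027 -0.1667  0.0715] -0.585 0.07669432212054678 disc [ 0.6032 -0.1679  0.038 ]
b1 [ 0.606  -0.3789  0.018 ] -0.032 0.058
b2 [ 0.4651 -0.2608  0.018 ] -0.183 0.06
b3 [ 0.4259 -0.3494  0.018 ] 0.092 0.059
```

```bash
python3 -m crank '{"translation":[[0,0,-20],[0,0,-20],[0,0,-20],[0,0,-20],[0,0,0],[0,0,0],[0,0,0],[0,0,0]],"roll":[-0.14,-0.14,-0.14,-0.14,-0.14,-0.14,-0.14,-0.14],"fingers":[1,1,1,1,1,1,1,1]}' 20; python3 -m crank '{"translation":[[0,0,0],[0,0,0]],"roll":[-0.125,0],"fingers":[1,0.5]}'; python3 -c "
from h import *
x,Rm,s=tool();print(x,Rm.round(3),s['qpos']);print(to([.489,.096,.30],.105))"
```

```text
clock: 0.9
position: [0.2426, -0.521, 0.3108]
ee_rot: [-0.0, 0.71, 0.704, 0.0]
contact_force: [-0.4, -0.1, -0.0]
width: 0.0855
gripper_force: 0.0
clock: 1.1
position: [0.2426, -0.5211, 0.3108]
ee_rot: [-0.0, 0.667, 0.745, 0.0]
contact_force: [-0.2, 0.4, -0.1]
width: 0.0733
gripper_force: 0.0
[ 0.24264512 -0.52106101  0.3107895 ] [[-0.11   0.994 -0.   ]
 [ 0.994  0.11   0.001]
 [ 0.001 -0.    -1.   ]] [-1.25600932e+00  2.43455588e-01  1.35647560e+00 -1.55029050e-05
  1.54268272e+00 -1.36573387e+00]
[[586.4, 312.4, 11.3], ('roll', np.float64(0.005), 'q6', np.float64(-1.37))]
```

```bash
python3 -m crank '{"translation":[[42,22,0],[42,22,0],[42,22,0],[42,22,0],[42,22,0],[42,22,0],[42,22,0],[42,22,0]],"roll":[0,0,0,0,0,0,0,0],"fingers":[0.5,0.5,0.5,0.5,0.5,0.5,0.5,0.5]}' >/dev/null; python3 -m crank '{"translation":[[42,22,0],[42,22,0],[42,22,0],[42,22,0],[42,22,0],[38,20,0],[0,0,10],[0,0,10]],"roll":[0,0,0,0,0,0,0,0],"fingers":[0.5,0.5,0.5,0.5,0.5,0.5,0.5,0.5]}'
python3 - <<'E'
from h import *
im=get_image('wrist');cv2.imwrite('pics/w1.png',im);c=cam('wrist')
print(w2px(c,[.489,.096,.184]),to([.489,.096,.167],.105))
top=get_image('top');cv2.imwrite('pics/top1.png',top)
E
```

```text
clock: 2.7
position: [0.4827, 0.0934, 0.2904]
ee_rot: [-0.0, 0.667, 0.745, -0.001]
contact_force: [-1.0, -0.6, 0.2]
width: 0.0424
gripper_force: 0.0
[328.51180409 236.30185765] [[2.7, 8.7, 121.5], ('roll', np.float64(0.004), 'q6', np.float64(-0.06))]
```

View pics/w1.png

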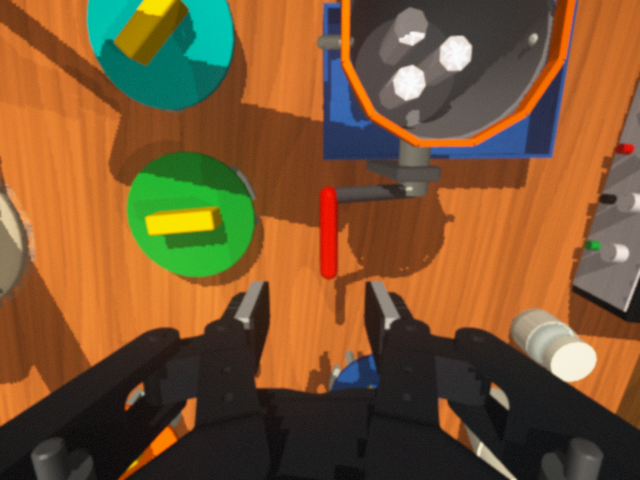

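The peg spans (328,190)–(329,277), centred where predicted, so I descend and take it lightly.

```bash
python3 -m crank '{"translation":[[3,9,20],[0,0,30],[0,0,30],[0,0,25],[0,0,16],[0,0,0],[0,0,0],[0,0,0]],"roll":[0,0,0,0,0,0,0,0],"fingers":[0.45,0.45,0.45,0.45,0.45,0.1,0.1,0.1]}' 20; python3 -m crank '{"translation":[[0,0,0],[0,0,0],[0,0,0]],"roll":[0,0,0],"fingers":[0.1,0.1,0.1]}'
python3 -c "
import numpy as np
p=np.radians(np.arange(-67,69,7.5));x=75*np.sin(p);z=75*np.cos(p);print(np.c_[np.diff(x),-np.diff(z)].round(1).tolist())"
```

```text
clock: 3.6
position: [0.4914, 0.0955, 0.171]
ee_rot: [0.001, 0.667, 0.745, -0.0]
contact_force: [0.4, -3.1, -2.5]
width: 0.0132
gripper_force: 20.7
clock: 3.9
position: [0.4915, 0.0955, 0.1709]
ee_rot: [0.001, 0.667, 0.745, -0.001]
contact_force: [-0.4, -5.4, -0.4]
width: 0.0132
gripper_force: 21.0
[[4.4, -8.8], [5.5, -8.1], [6.5, -7.3], [7.4, -6.4], [8.2, -5.4], [8.8, -4.3], [9.3, -3.1], [9.6, -1.8], [9.8, -0.6], [9.8, 0.7], [9.6, 2.0], [9.3, 3.2], [8.8, 4.4], [8.1, 5.5], [7.3, 6.5], [6.4, 7.4], [5.4, 8.2], [4.3, 8.8]]
```

```bash
python3 -m crank '{"translation":[[0,4.4,-8.8],[0,5.5,-8.1],[0,6.5,-7.3],[0,7.4,-6.4],[0,8.2,-5.4],[0,8.8,-4.3]],"roll":[0,0,0,0,0,0],"fingers":[0.1,0.1,0.1,0.1,0.1,0.1]}'; python3 -m crank '{"translation":[[0,9.3,-3.1],[0,9.6,-1.8],[0,9.8,-0.6],[0,9.8,0.7],[0,9.6,2],[0,9.3,3.2]],"roll":[0,0,0,0,0,0],"fingers":[0.1,0.1,0.1,0.1,0.1,0.1]}';  python3 -m crank '{"translation":[[0,8.8,4.4],[0,8.1,5.5],[0,7.3,6.5],[0,6.4,7.4],[0,5.4,8.2],[0,4.3,8.8],[0,1.2,3],[0,0,0]],"roll":[0,0,0,0,0,0,0,0],"fingers":[0.1,0.1,0.1,0.1,0.1,0.1,0.1,0.1]}'
```

```text
clock: 4.5
position: [0.5266, 0.0999, 0.2118]
ee_rot: [-0.003, 0.667, 0.745, -0.005]
contact_force: [-13.0, -5.0, 12.9]
width: 0.0132
gripper_force: 21.0
clock: 5.1
position: [0.5876, 0.1079, 0.2115]
ee_rot: [-0.001, 0.667, 0.745, -0.001]
contact_force: [-4.1, -1.1, -0.2]
width: 0.0132
gripper_force: 20.8
clock: 5.9
position: [0.6289, 0.1126, 0.1683]
ee_rot: [-0.001, 0.667, 0.745, -0.0]
contact_force: [-10.8, -0.5, 16.3]
width: 0.0126
gripper_force: 23.0
```

```bash
python3 -m crank '{"translation":[[0,1,2],[0,0,0],[0,0,0],[0,0,0],[0,0,0],[0,0,0],[0,0,0],[0,0,0]],"roll":[0,0,0,0,0,0,0,0],"fingers":[0.1,0.1,0.1,0.1,0.1,0.1,0.1,0.1]}'
python3 - <<'E'
from h import *
a=get_image('top')[150:290,150:290];b=get_image('scene')[130:270,310:450]
cv2.imwrite('pics/t2.png',cv2.resize(np.hstack([a,b]),None,fx=2.8,fy=2.8,interpolation=cv2.INTER_CUBIC))
E
```

```text
clock: 6.7
position: [0.6289, 0.1126, 0.1681]
ee_rot: [-0.001, 0.667, 0.745, -0.001]
contact_force: [-14.1, 0.0, 23.4]
width: 0.0131
gripper_force: 23.8
```

View pics/t2.png

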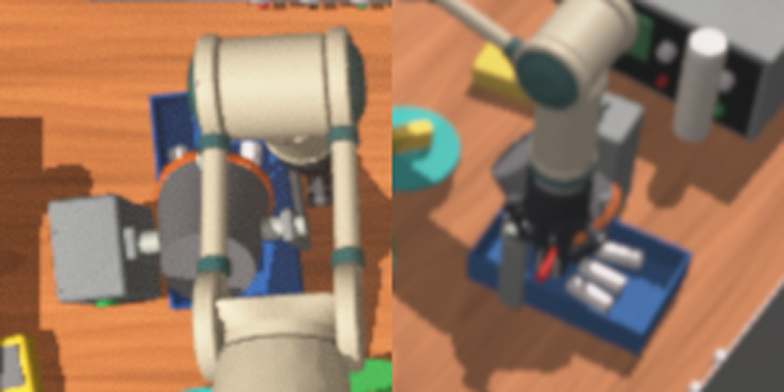

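All three silver spacers lie in the tray, at (622,253), (603,275) and (588,295) in this crop. Now I swing back.

```bash
python3 -m crank '{"translation":[[0,-2.2,-5],[0,-4.3,-8.8],[0,-5.4,-8.2],[0,-6.4,-7.4],[0,-7.3,-6.5],[0,-8.1,-5.5],[0,-8.8,-4.4]],"roll":[0,0,0,0,0,0,0],"fingers":[0.1,0.1,0.1,0.1,0.1,0.1,0.1]}'; python3 -m crank '{"translation":[[0,-9.3,-3.2],[0,-9.6,-2],[0,-9.8,-0.7],[0,-9.8,0.6],[0,-9.6,1.8],[0,-9.3,3.1]],"roll":[0,0,0,0,0,0],"fingers":[0.1,0.1,0.1,0.1,0.1,0.1]}';  python3 -m crank '{"translation":[[0,-8.8,4.3],[0,-8.2,5.4],[0,-7.4,6.4],[0,-6.5,7.3],[0,-5.5,8.1],[0,-4.4,8.8],[0,-1.5,4],[0,0,0]],"roll":[0,0,0,0,0,0,0,0],"fingers":[0.1,0.1,0.1,0.1,0.1,0.1,0.1,0.1]}';python3 -m crank '{"translation":[[0,0,0],[0,-1,2],[0,0,0]],"roll":[0,0,0],"fingers":[0.1,0.1,0.1]}'
```

```text
clock: 7.5
position: [0.592, 0.1081, 0.2127]
ee_rot: [0.003, 0.667, 0.745, 0.004]
contact_force: [5.4, 3.4, -0.1]
width: 0.013
gripper_force: 19.8
clock: 8.1
position: [0.5334, 0.1008, 0.2128]
ee_rot: [0.003, 0.667, 0.745, 0.002]
contact_force: [4.8, 1.1, 0.2]
width: 0.0134
gripper_force: 21.1
clock: 8.9
position: [0.4912, 0.0963, 0.1687]
ee_rot: [0.002, 0.667, 0.745, 0.001]
contact_force: [1.8, -2.2, 19.4]
width: 0.0133
gripper_force: 24.1
clock: 9.2
position: [0.4912, 0.0962, 0.1684]
ee_rot: [0.003, 0.667, 0.745, 0.002]
contact_force: [0.5, -2.0, 26.8]
width: 0.0129
gripper_force: 24.9
```

```bash
python3 -m crank '{"translation":[[0,0,0],[0,0,0],[0,0,0],[0,0,0],[0,0,-30],[0,0,-40],[0,0,-40],[0,0,-30]],"roll":[0,0,0,0,0,0,0,0],"fingers":[0.4,0.4,0.4,0.4,0.4,0.4,0.4,0.4]}'; python3 -m crank '{"translation":[[-30,0,0],[-40,0,0],[-40,0,0],[-40,0,0],[-40,0,0],[-40,0,0],[-40,0,0],[-40,0,0]],"roll":[0.15,0,0,0,0,0,0,0],"fingers":[0.4,0.4,0.4,0.4,0.4,0.4,0.6,0.6]}'
python3 - <<'E'
from h import *
im=get_image('top');cv2.imwrite('pics/top3.png',cv2.resize(im[90:480,30:560],None,fx=1.5,fy=1.5)); print(to([.465,-.261,.20],-1.754))
E
```

```text
clock: 10.0
position: [0.4888, 0.0966, 0.3059]
ee_rot: [0.0, 0.667, 0.745, 0.0]
contact_force: [1.4, -0.6, -0.3]
width: 0.0342
gripper_force: 0.0
clock: 10.8
position: [0.4802, -0.2143, 0.3034]
ee_rot: [-0.001, 0.721, 0.693, -0.0]
contact_force: [0.8, 0.0, 0.4]
width: 0.0516
gripper_force: 0.0
[[-39.9, -13.2, 103.2], ('roll', np.float64(-1.432), 'q6', np.float64(-0.51))]
```

View pics/top3.png

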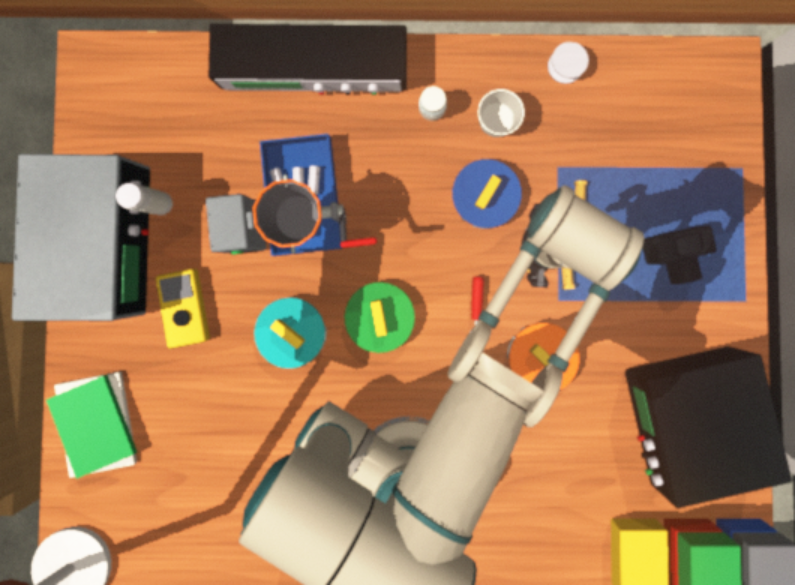

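Barrel empty and upright, three silver in the tray at about (297,180), and still only three brass spacers. Next: turn the gripper for brass 2 and look with the wrist camera.

```bash
python3 -m crank '{"translation":[[-5,-1,0],[-5,-1,0],[0,0,0],[0,0,0],[0,0,0],[0,0,0],[0,0,0],[0,0,0]],"roll":[0.15,0.15,0.15,0.15,0.15,0.15,0.15,0.15],"fingers":[0.6,0.6,0.6,0.6,0.6,0.6,0.6,0.6]}'>/dev/null; python3 -m crank '{"translation":[[0,0,10],[0,0,10],[0,0,10],[0,0,20],[0,0,0]],"roll":[0.15,0.15,0.15,0.06,0],"fingers":[0.6,0.6,0.6,0.6,0.6]}'
python3 - <<'E'
from h import *
im=get_image('wrist');cv2.imwrite('pics/w4.png',im);c=cam('wrist')
np.savez('w4.npz',K=c[0],R=c[1],t=c[2])
for p in ([.4651,-.2608,.018],[.606,-.379,.018],[.426,-.349,.018]): print(w2px(c,p))
print(to([.465,-.261,.012],-1.754))
E
```

```text
clock: 12.15
position: [0.476, -0.2213, 0.2511]
ee_rot: [-0.002, 0.996, -0.089, -0.003]
contact_force: [-0.4, -0.6, 0.2]
width: 0.0514
gripper_force: 0.0
[352.96448069 212.78992591]
[448.59380346  55.6788255 ]
[434.32557193 232.46443239]
[[-3.6, 41.1, 240.6], ('roll', np.float64(0.005), 'q6', np.float64(1.18))]
```

View pics/w4.png

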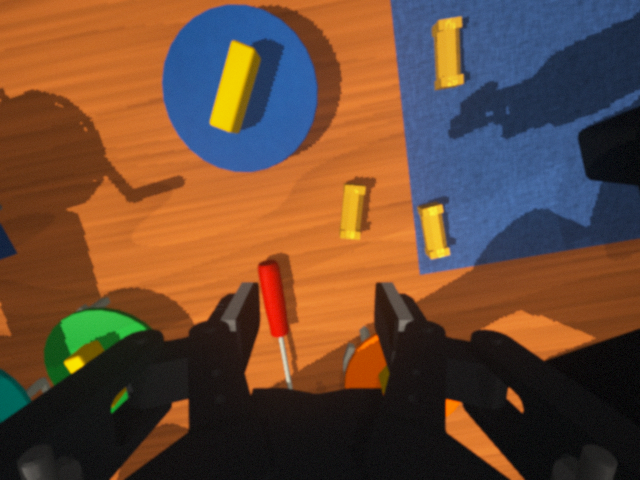

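Run:
```python
from h import *
d=np.load('w4.npz');c=(d['K'],d['R'],d['t'])
for n,a,b in(('b1',(450,18),(449,86)),('b2',(356,187),(350,238)),('b3',(432,207),(438,256))):
    A,B=px2w(c,a,.02),px2w(c,b,.02);e=A-B;print(n,((A+B)/2).round(4),np.arctan2(e[1],e[0]).round(3),np.linalg.norm(e).round(3))
A,B=px2w(c,(244,44),.0715),px2w(c,(222,129),.0715);e=A-B;print('lid',((A+B)/2).round(4),np.arctan2(e[1],e[0]).round(3),np.linalg.norm(e).round(3))
print(to([.465,-.261,.012],-.16-np.pi/2))
```

```text
b1 [ 0.6081 -0.3793  0.02  ] -0.092 0.061
b2 [ 0.4653 -0.2606  0.02  ] -0.266 0.058
b3 [ 0.427  -0.3493  0.02  ] 0.03 0.059
lid [ 0.6051 -0.1694  0.0715] -0.512 0.073
[[-3.6, 41.1, 240.6], ('roll', np.float64(-0.018), 'q6', np.float64(1.18))]
```

```bash
python3 -m crank '{"translation":[[-4,21,20],[0,20,25],[0,0,45],[0,0,45],[0,0,45],[0,0,40],[0,0,18],[0,0,0]],"roll":[0.04,0,0,0,0,0,0,0],"fingers":[0.6,0.6,0.6,0.6,0.6,0.6,0.6,0.6]}' 40; python3 -c "
from h import *
print(to([.465,-.261,.006],-1.79))"
```

```text
clock: 13.0
position: [0.4645, -0.2612, 0.0141]
ee_rot: [-0.001, 0.994, -0.109, -0.002]
contact_force: [-0.8, 0.5, -0.5]
width: 0.051
gripper_force: 0.0
[[0.5, -0.3, 8.1], ('roll', np.float64(0.001), 'q6', np.float64(1.15))]
```

```bash
python3 -m crank '{"translation":[[0,0,8],[0,0,0],[0,0,0],[0,0,0],[0,0,0],[0,0,-45],[0,0,-50],[0,0,-50]],"roll":[0,0,0,0,0,0,0,0],"fingers":[0.6,0.1,0.1,0.1,0.1,0.1,0.1,0.1]}' 40;  python3 -m crank '{"translation":[[0,0,-50],[0,0,-50],[0,0,-50],[0,-20,0],[0,-40,0],[0,-45,0],[0,-45,0],[0,-45,0]],"roll":[0,0,0,0,0,0,0,0],"fingers":[0.1,0.1,0.1,0.1,0.1,0.1,0.1,0.1]}'; python3 -c "
from h import *
print(to([.543,.231,.165],-1.79))"
```

```text
clock: 13.8
position: [0.4653, -0.2619, 0.1547]
ee_rot: [-0.0, 0.994, -0.109, -0.0]
contact_force: [1.0, -0.7, -1.5]
width: 0.0204
gripper_force: 39.7
clock: 14.6
position: [0.508, -0.0703, 0.3034]
ee_rot: [0.0, 0.994, -0.11, 0.0]
contact_force: [1.1, 0.1, -1.2]
width: 0.0206
gripper_force: 39.7
[[-31.6, -301.7, 138.4], ('roll', np.float64(-0.001), 'q6', np.float64(1.52))]
```

```bash
python3 -m crank '{"translation":[[-5,-45,0],[-5,-45,0],[-5,-45,0],[-5,-45,0],[-5,-45,0],[-4,-45,0],[-3,-32,0],[0,0,0]],"roll":[0,0,0,0,0,0,0,0],"fingers":[0.1,0.1,0.1,0.1,0.1,0.1,0.1,0.1]}' ; python3 -m crank '{"translation":[[0,0,40],[0,0,40],[0,0,40],[0,0,18],[0,0,0],[0,0,0],[0,0,0],[0,0,0]],"roll":[0,0,0,0,0,0,0,0],"fingers":[0.1,0.1,0.1,0.1,0.1,0.5,0.5,0.5]}'
```

```text
clock: 15.4
position: [0.5424, 0.2339, 0.3026]
ee_rot: [-0.001, 0.994, -0.107, -0.0]
contact_force: [-0.2, -0.8, -0.7]
width: 0.0206
gripper_force: 39.7
clock: 16.2
position: [0.5439, 0.2299, 0.1673]
ee_rot: [-0.001, 0.994, -0.109, 0.002]
contact_force: [0.2, 0.0, -0.7]
width: 0.043
gripper_force: 0.0
```

```bash
python3 -m crank '{"translation":[[0,0,0],[0,0,0],[0,0,-40],[0,0,-45],[0,0,-45],[0,40,0],[0,45,0],[0,45,0]],"roll":[0,0,0,0,0,0,0,0],"fingers":[0.5,0.5,0.5,0.5,0.5,0.5,0.5,0.5]}'
python3 - <<'E'
from h import *
im=get_image('top');cv2.imwrite('pics/top5.png',cv2.resize(im[170:290,160:440],None,fx=2.8,fy=2.8,interpolation=cv2.INTER_CUBIC))
print(to([.427,-.3493,.20],.06-np.pi/2))
E
```

```text
clock: 17.0
position: [0.5141, 0.102, 0.296]
ee_rot: [0.0, 0.994, -0.109, 0.001]
contact_force: [1.1, -0.8, 1.0]
width: 0.0429
gripper_force: 0.0
[[14.9, 451.2, 99.8], ('roll', np.float64(-0.282), 'q6', np.float64(1.85))]
```

View pics/top5.png

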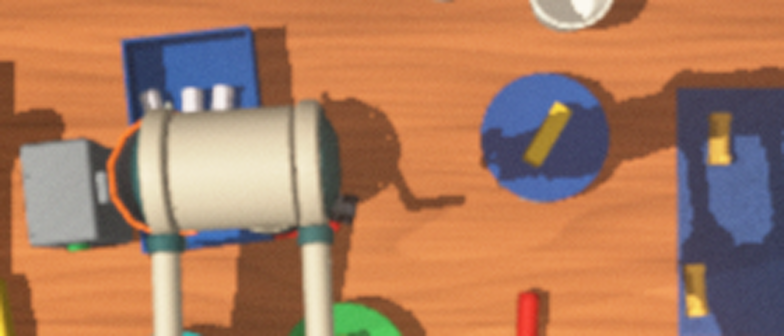

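Brass 1 is at (720,138) and brass 3 at (695,290), both unmoved; the lid too. Next: brass 3.

```bash
python3 -m crank '{"translation":[[0,0,0],[0,0,0],[-10,44,0],[-11,45,0],[-12,45,0],[-12,45,0],[-12,45,0],[-12,45,0]],"roll":[-0.14,-0.14,0,0,0,0,0,0],"fingers":[0.6,0.6,0.6,0.6,0.6,0.6,0.6,0.6]}' >/dev/null; python3 -m crank '{"translation":[[-12,45,0],[-12,45,0],[-12,45,0],[-9,41,40],[0,0,40],[0,0,0],[0,0,0]],"roll":[0,0,0,0,0,0,0],"fingers":[0.6,0.6,0.6,0.6,0.6,0.6,0.6]}'
python3 - <<'E'
from h import *
im=get_image('wrist');c=cam('wrist');hsv=cv2.cvtColor(im,cv2.COLOR_BGR2HSV)
m=cv2.inRange(hsv,(18,140,90),(35,255,255));n,l,st,ce=cv2.connectedComponentsWithStats(m)
for i in range(1,n):
    if st[i,4]>300:
        ys,xs=np.where(l==i);w=np.array([px2w(c,q,.016)[:2] for q in zip(xs,ys)]);(cx,cy),(a,b),g=cv2.minAreaRect((w*1e4).astype(np.float32));print(ce[i].round(),st[i,4],w.mean(0).round(4),'rect',round(cx/1e4,4),round(cy/1e4,4),round(a/10),round(b/10),round(g,1))
print(to([.427,-.3493,.006],.06-np.pi/2))
E
```

```text
clock: 18.55
position: [0.4286, -0.3421, 0.2211]
ee_rot: [-0.001, 1.0, 0.03, -0.0]
contact_force: [-0.6, -0.2, 0.6]
width: 0.0514
gripper_force: 0.0
[100.  17.] 2071 [ 0.5985 -0.136 ] rect 0.6048 -0.136 46 48 59.5
[368.  31.] 1486 [ 0.6024 -0.3789] rect 0.602 -0.3787 51 23 0.5
[323. 216.] 1184 [ 0.428  -0.3491] rect 0.4277 -0.3492 62 22 4.2
[259. 377.] 709 [ 0.2296 -0.2863] rect 0.235 -0.2891 49 43 15.3
[[-3.3, 6.2, 216.5], ('roll', np.float64(0.001), 'q6', np.float64(0.71))]
```

```bash
python3 -m crank '{"translation":[[-2,7,40],[0,0,45],[0,0,45],[0,0,45],[0,0,30],[0,0,10],[0,0,0],[0,0,0]],"roll":[-0.01,0,0,0,0,0,0,0],"fingers":[0.6,0.6,0.6,0.6,0.6,0.6,0.1,0.1]}' 40; python3 -m crank '{"translation":[[0,0,0],[0,0,0],[0,0,-45],[0,0,-50],[0,0,-50],[0,0,-50],[0,0,-50],[0,0,-50]],"roll":[0,0,0,0,0,0,0,0],"fingers":[0.1,0.1,0.1,0.1,0.1,0.1,0.1,0.1]}'; python3 -c "
from h import *
print(to([.543,.231,.165]))"
```

```text
clock: 19.4
position: [0.4289, -0.3509, 0.0081]
ee_rot: [0.002, 0.999, 0.036, 0.002]
contact_force: [0.2, 1.8, 0.3]
width: 0.0231
gripper_force: 0.0
clock: 20.2
position: [0.4264, -0.3491, 0.3041]
ee_rot: [0.001, 0.999, 0.035, 0.001]
contact_force: [0.9, -0.7, -0.4]
width: 0.0206
gripper_force: 39.9
[[157.1, -570.7, 138.3]]
```

```bash
python3 -m crank '{"translation":[[12,-42,0],[12,-44,0],[12,-44,0],[12,-44,0],[12,-44,0],[12,-44,0],[12,-44,0],[12,-44,0]],"roll":[0,0,0,0,0,0,0,0],"fingers":[0.1,0.1,0.1,0.1,0.1,0.1,0.1,0.1]}'>/dev/null ; python3 -m crank '{"translation":[[12,-44,0],[12,-44,0],[12,-44,0],[12,-44,0],[13,-44,0],[0,0,0]],"roll":[0,0,0,0,0,0],"fingers":[0.1,0.1,0.1,0.1,0.1,0.1]}'; python3 -m crank '{"translation":[[0,0,40],[0,0,40],[0,0,40],[0,0,15],[0,0,0],[0,0,0],[0,0,0],[0,0,0]],"roll":[0,0,0,0,0,0,0,0],"fingers":[0.1,0.1,0.1,0.1,0.1,0.5,0.5,0.5]}'
```

```text
clock: 21.6
position: [0.5436, 0.2355, 0.3008]
ee_rot: [-0.002, 0.999, 0.038, 0.001]
contact_force: [-0.5, -1.2, -0.5]
width: 0.0207
gripper_force: 39.9
clock: 22.4
position: [0.5444, 0.2303, 0.1678]
ee_rot: [-0.0, 0.999, 0.035, 0.002]
contact_force: [-0.2, -0.1, 1.2]
width: 0.043
gripper_force: 0.0
```

```bash
python3 -m crank '{"translation":[[0,0,0],[0,0,0],[0,0,-40],[0,0,-45],[0,0,-45],[0,45,0],[0,45,0],[0,45,0]],"roll":[0,0,0,0,0,0,0,0],"fingers":[0.5,0.5,0.5,0.5,0.5,0.5,0.5,0.5]}' ; python3 -c "
from h import *
print(to([.580,-.379,.25],-.06-np.pi/2))"
```

```text
clock: 23.2
position: [0.5529, 0.0944, 0.2966]
ee_rot: [0.0, 0.999, 0.036, 0.001]
contact_force: [-0.1, -0.2, 0.4]
width: 0.0427
gripper_force: 0.0
[[-7.3, 474.1, 46.7], ('roll', np.float64(0.132), 'q6', np.float64(1.54))]
```

```bash
python3 -m crank '{"translation":[[-1,42,0],[-1,44,0],[-1,44,0],[-1,44,0],[-1,44,0],[-1,44,0],[-1,44,0],[0,44,0]],"roll":[0,0,0,0,0,0,0,0],"fingers":[0.6,0.6,0.6,0.6,0.6,0.6,0.6,0.6]}' >/dev/null; python3 -m crank '{"translation":[[0,44,0],[0,44,20],[0,36,26],[0,0,0],[0,0,0],[0,0,0]],"roll":[0,0,0,0.13,0,0],"fingers":[0.6,0.6,0.6,0.6,0.6,0.6]}'
cat > brass.py <<'E'
from h import *
im=get_image('wrist');c=cam('wrist');hsv=cv2.cvtColor(im,cv2.COLOR_BGR2HSV)
m=cv2.inRange(hsv,(18,140,90),(35,255,255));n,l,st,ce=cv2.connectedComponentsWithStats(m)
for i in range(1,n):
    if st[i,4]>300:
        ys,xs=np.where(l==i);w=np.array([px2w(c,q,.016)[:2] for q in zip(xs,ys)]);(cx,cy),(a,b),g=cv2.minAreaRect((w*1e4).astype(np.float32));print(ce[i].round(),st[i,4],w.mean(0).round(4),'rect',round(cx/1e4,4),round(cy/1e4,4),round(a/10),round(b/10),round(g,1))
E
python3 brass.py; python3 -c "
from h import *
print(to([.607,-.379,.006],-.06-np.pi/2))"
```

```text
clock: 24.6
position: [0.5796, -0.3777, 0.2503]
ee_rot: [0.0, 1.0, -0.028, 0.0]
contact_force: [0.2, 1.1, 0.5]
width: 0.0513
gripper_force: 0.0
[316. 185.] 1042 [ 0.6071 -0.378 ] rect 0.6063 -0.3783 21 61 87.8
[105. 203.] 2708 [ 0.6006 -0.1414] rect 0.5992 -0.1409 39 95 59.4
[[26.9, -0.1, 244.9], ('roll', np.float64(0.004), 'q6', np.float64(0.95))]
```

```bash
python3 -m crank '{"translation":[[27,0,40],[0,0,45],[0,0,45],[0,0,45],[0,0,45],[0,0,25],[0,0,0],[0,0,0]],"roll":[-0.02,0,0,0,0,0,0,0],"fingers":[0.6,0.6,0.6,0.6,0.6,0.6,0.1,0.1]}' 40; python3 -m crank '{"translation":[[0,0,0],[0,0,0],[0,0,-45],[0,0,-50],[0,0,-50],[0,0,-50],[0,0,-50],[0,0,-50]],"roll":[0,0,0,0,0,0,0,0],"fingers":[0.1,0.1,0.1,0.1,0.1,0.1,0.1,0.1]}'; python3 -c "
from h import *
print(to([.543,.231,.165]))"
```

```text
clock: 25.45
position: [0.6074, -0.3793, 0.0062]
ee_rot: [0.001, 1.0, -0.019, 0.001]
contact_force: [0.5, 1.9, 0.1]
width: 0.0231
gripper_force: 0.9
clock: 26.25
position: [0.6059, -0.3792, 0.3041]
ee_rot: [0.001, 1.0, -0.019, 0.001]
contact_force: [2.1, -0.2, -1.1]
width: 0.0206
gripper_force: 42.0
[[-87.0, -607.5, 137.7]]
```

```bash
python3 -m crank '{"translation":[[-6,-42,0],[-6,-44,0],[-6,-44,0],[-6,-44,0],[-6,-44,0],[-6,-44,0],[-6,-44,0],[-6,-44,0]],"roll":[0,0,0,0,0,0,0,0],"fingers":[0.1,0.1,0.1,0.1,0.1,0.1,0.1,0.1]}'>/dev/null ; python3 -m crank '{"translation":[[-6,-44,0],[-6,-44,0],[-6,-44,0],[-7,-44,0],[-7,-44,0],[-7,-37,0],[0,0,0]],"roll":[0,0,0,0,0,0,0],"fingers":[0.1,0.1,0.1,0.1,0.1,0.1,0.1]}'; python3 -m crank '{"translation":[[0,0,40],[0,0,40],[0,0,40],[0,0,15],[0,0,0],[0,0,0],[0,0,0],[0,0,0]],"roll":[0,0,0,0,0,0,0,0],"fingers":[0.1,0.1,0.1,0.1,0.1,0.5,0.5,0.5]}'
```

```text
clock: 27.75
position: [0.5419, 0.2352, 0.3013]
ee_rot: [-0.002, 1.0, -0.017, 0.001]
contact_force: [-0.2, -0.7, -1.1]
width: 0.0209
gripper_force: 42.0
clock: 28.55
position: [0.5444, 0.2306, 0.1669]
ee_rot: [-0.001, 1.0, -0.02, 0.002]
contact_force: [-1.2, 0.4, 0.0]
width: 0.0426
gripper_force: 0.0
```

```bash
python3 -m crank '{"translation":[[0,0,0],[0,0,0],[0,0,-40],[0,0,-45],[0,0,-45],[0,45,0],[0,45,0],[0,45,0]],"roll":[0,0,0,0,0,0,0,0],"fingers":[0.5,0.5,0.5,0.5,0.5,0.5,0.5,0.5]}' >/dev/null; python3 -m crank '{"translation":[[0,45,0],[0,45,0],[0,45,0],[0,45,0],[0,0,0],[0,0,0],[0,0,0],[0,0,0]],"roll":[0,0,0,0,-0.14,-0.14,-0.14,-0.14],"fingers":[0.5,0.5,0.5,0.5,0.5,0.5,0.5,0.5]}'
python3 - <<'E'
from h import *
im=get_image('top');cv2.imwrite('pics/top6.png',cv2.resize(im[170:280,160:300],None,fx=5,fy=5,interpolation=cv2.INTER_CUBIC))
print(to([.58,-.17,.25],.986))
E
```

```text
clock: 30.15
position: [0.5308, -0.0846, 0.2949]
ee_rot: [0.0, 0.966, 0.26, 0.0]
contact_force: [-0.0, 0.3, -0.4]
width: 0.0429
gripper_force: 0.0
[[-0.8, 98.7, 45.0], ('roll', np.float64(1.115), 'q6', np.float64(0.75))]
```

View pics/top6.png

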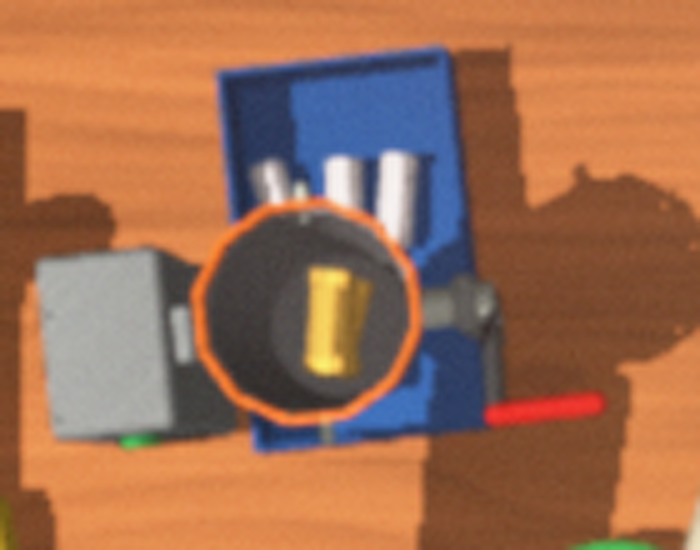

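The barrel is upright with brass stacked at (335,320) in it, and the silver spacers are in the tray. Next the blue lid.

```bash
python3 -m crank '{"translation":[[0,45,0],[0,45,0],[0,0,0],[0,0,0],[0,0,0],[0,0,0],[0,0,0],[0,0,0]],"roll":[0,0,-0.15,-0.15,-0.15,-0.15,-0.15,-0.15],"fingers":[0.6,0.6,0.6,0.6,0.6,0.6,0.6,0.6]}' >/dev/null; python3 -m crank '{"translation":[[0,0,0],[0,0,0],[0,0,0],[0,0,0],[0,0,0],[0,0,0],[0,0,0],[0,0,0]],"roll":[-0.15,-0.15,-0.15,-0.15,-0.15,-0.15,-0.15,-0.09],"fingers":[0.6,0.6,0.6,0.6,0.6,0.6,0.6,0.6]}'
python3 - <<'E'
from h import *
im=get_image('wrist');cv2.imwrite('pics/w7.png',im);c=cam('wrist');np.savez('w7.npz',K=c[0],R=c[1],t=c[2])
print(to([.604,-.168,.25],.986),w2px(c,[.604,-.168,.0715]))
im=get_image('top');hsv=cv2.cvtColor(im,cv2.COLOR_BGR2HSV);m=cv2.inRange(hsv,(18,140,110),(35,255,255));n,l,st,ce=cv2.connectedComponentsWithStats(m)
print([(ce[i].round().tolist(),int(st[i,4])) for i in range(1,n) if st[i,4]>25])
E
```

```text
clock: 31.8
position: [0.5756, -0.1623, 0.2949]
ee_rot: [0.0, 0.285, 0.958, -0.0]
contact_force: [0.2, -0.4, 1.3]
width: 0.0515
gripper_force: 0.0
[[-26.9, 10.7, 44.9], ('roll', np.float64(0.008), 'q6', np.float64(-1.38))] [326.56379799 235.81382702]
[([226.0, 234.0], 205), ([152.0, 299.0], 1029), ([282.0, 302.0], 185), ([221.0, 312.0], 163), ([394.0, 330.0], 178), ([456.0, 458.0], 1641)]
```

View pics/w7.png

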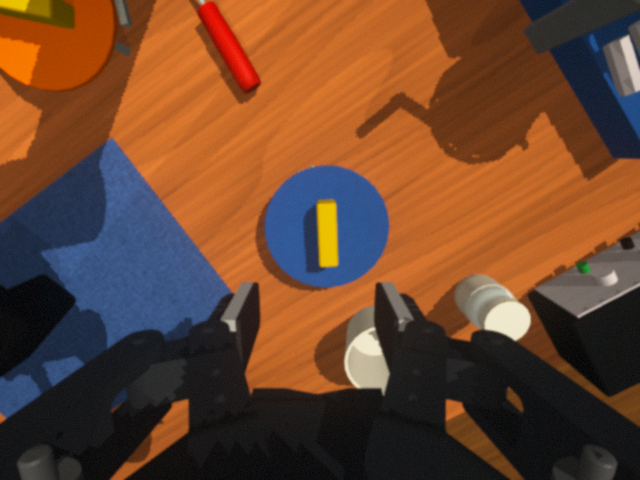

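Blue lid at (327,227), its bar from (326,200) to (328.5,267); no brass is left on the bench.

Run:
```python
from h import *
d=np.load('w7.npz');c=(d['K'],d['R'],d['t'])
A,B=px2w(c,(326,200),.0715),px2w(c,(328.5,267),.0715);e=A-B
g=(A+B)/2;h=np.arctan2(e[1],e[0]);print(g.round(4),np.linalg.norm(e).round(4),h.round(3),h+np.pi)
disc=px2w(c,(327,227),.0375);print('disc',disc.round(4),'r',np.linalg.norm(px2w(c,(265,227),.0375)-px2w(c,(389,227),.0375)).round(4))
x,Rm,s=tool();print('h now',np.arctan2(Rm[1,1],Rm[0,1]))
print(to([g[0],g[1],.043],h+np.pi/2))
```

```text
[ 0.6031 -0.1664  0.0715] 0.0767 2.608 5.749828694839176
disc [ 0.6028 -0.1655  0.0375] r 0.1497
h now 0.9879395250729894
[[-25.2, 11.7, 251.9], ('roll', np.float64(-0.05), 'q6', np.float64(-1.38))]
```

```bash
python3 -m crank '{"translation":[[-25,12,30],[0,0,45],[0,0,45],[0,0,45],[0,0,45],[0,0,20],[0,0,10],[0,0,0]],"roll":[-0.045,0,0,0,0,0,0,0],"fingers":[0.6,0.6,0.6,0.6,0.6,0.6,0.6,0.6]}' 80; python3 -c "
from h import *
print(to([.603,-.1665,.044],1.031))"
```

```text
clock: 32.7
position: [0.6026, -0.1659, 0.0537]
ee_rot: [-0.001, 0.266, 0.964, 0.0]
contact_force: [0.0, -0.3, 0.0]
width: 0.0514
gripper_force: 0.0
[[-0.7, -0.3, 9.7], ('roll', np.float64(0.002), 'q6', np.float64(-1.41))]
```

```bash
python3 -m crank '{"translation":[[0,0,9],[0,0,0],[0,0,0],[0,0,0],[0,0,0],[0,0,0],[0,0,0],[0,0,0]],"roll":[0,0,0,0,0,0,0,0],"fingers":[0.6,0.1,0.1,0.1,0.1,0.1,0.1,0.1]}' 80; python3 -m crank '{"translation":[[0,0,-20],[0,0,-40],[0,0,-45],[0,0,-50],[0,0,-50],[0,0,-50],[0,0,-40],[0,0,0]],"roll":[0,0,0,0,0,0,0,0],"fingers":[0.1,0.1,0.1,0.1,0.1,0.1,0.1,0.1]}'; python3 -c "
from h import *
print(to([.543,.231,.34],.105+np.pi/2))"
```

```text
clock: 33.5
position: [0.6038, -0.1665, 0.047]
ee_rot: [0.001, 0.265, 0.964, -0.0]
contact_force: [-0.9, -1.2, 6.0]
width: 0.0203
gripper_force: 79.3
clock: 34.3
position: [0.6053, -0.1668, 0.3476]
ee_rot: [0.006, 0.265, 0.964, -0.001]
contact_force: [0.9, -0.7, -2.3]
width: 0.0208
gripper_force: 78.8
[[256.7, 310.2, 5.0], ('roll', np.float64(-0.641), 'q6', np.float64(-1.41))]
```

```bash
python3 -m crank '{"translation":[[0,0,0],[0,0,0],[0,0,0],[0,0,0],[0,0,0],[0,0,0],[0,20,0],[0,35,0]],"roll":[-0.13,-0.13,-0.13,-0.13,-0.124,0,0,0],"fingers":[0.1,0.1,0.1,0.1,0.1,0.1,0.1,0.1]}'>/dev/null; python3 -m crank '{"translation":[[2,40,0],[2,40,0],[2,40,0],[2,40,0],[2,40,0],[2,40,0],[2,30,0],[0,0,0]],"roll":[0,0,0,0,0,0,0,0],"fingers":[0.1,0.1,0.1,0.1,0.1,0.1,0.1,0.1]}'
python3 - <<'E'
from h import *
print(to([.5445,.2315,.30],.108+np.pi/2))
for n,sl in(('wrist',None),('scene',None)):
    cv2.imwrite(f'pics/{n}8.png',get_image(n))
c=cam('wrist');np.savez('w8.npz',K=c[0],R=c[1],t=c[2])
E
```

```text
clock: 35.9
position: [0.5519, 0.1604, 0.3402]
ee_rot: [-0.001, -0.056, 0.998, 0.002]
contact_force: [0.9, -0.6, -1.7]
width: 0.0203
gripper_force: 78.9
[[-0.6, 71.4, 40.4], ('roll', np.float64(0.004), 'q6', np.float64(-1.52))]
```

View pics/wrist8.png

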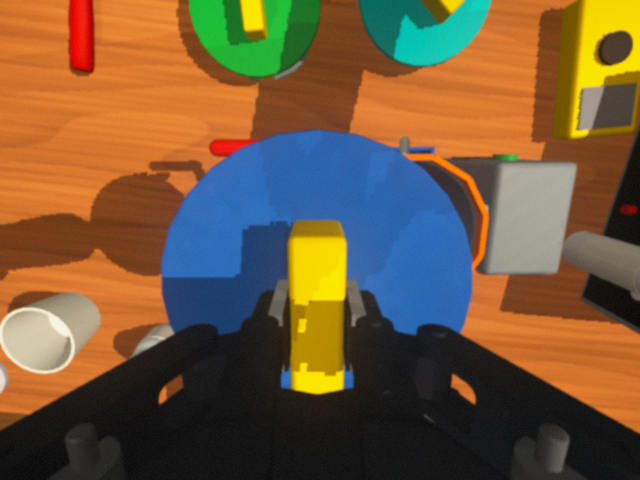

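Run:
```python
from h import *
d=np.load('w8.npz');c=(d['K'],d['R'],d['t']);x,Rm,s=tool()
zg=x[2]+.0075
for o in (0,.003,-.003):
    P=x-Rm[:,0]*0+Rm[:,0]*o
    print(o,'disc far',w2px(c,[*(P+Rm[:,0]*.076)[:2],zg-.017]).round(0),'bar end top',w2px(c,[*(P+Rm[:,0]*.037)[:2],zg+.017]).round(0),'L/R',w2px(c,[*(P+Rm[:,1]*.076)[:2],zg-.017]).round(0),w2px(c,[*(P-Rm[:,1]*.076)[:2],zg-.017]).round(0))
th=.108
for C in ([.5432,.2312],[.5458,.2320]):
    C=np.array(C);u=np.array([np.cos(th),np.sin(th)]);v=np.array([-u[1],u[0]])
    print(C,'pin',w2px(c,[*(C-.077*u),.198]).round(1),'ring right',w2px(c,[*(C+.0635*v),.222]).round(1))
```

```text
0 disc far [316. 124.] bar end top [316. 232.] L/R [474. 290.] [159. 290.]
0.003 disc far [316. 117.] bar end top [316. 224.] L/R [475. 284.] [158. 284.]
-0.003 disc far [316. 132.] bar end top [316. 240.] L/R [473. 296.] [160. 296.]
[0.5432 0.2312] pin [410.7 132.9] ring right [492.2 233.5]
[0.5458 0.232 ] pin [411.1 136.4] ring right [492.4 236.8]
```

Run:
```python
from h import *
from scipy.optimize import least_squares
d=np.load('w8.npz');c8=(d['K'],d['R'],d['t']);x8,R8,_=tool()
# camera in tool frame
Rct=c8[1]@R8; tct=c8[1]@x8+c8[2]
q=[-0.0,.667,.745,-.001];R1=R.from_quat([q[1],q[2],q[3],q[0]]).as_matrix()
x1=np.array([.489,.096,.167])-R1@np.array([2.7,8.7,121.5])/1000
c1=(c8[0],Rct@R1.T,None);c1=(c1[0],c1[1],tct-c1[1]@x1)
def ring(f,c,box,scale=1):
    im=cv2.imread(f);h=cv2.cvtColor(im,cv2.COLOR_BGR2HSV);m=cv2.inRange(h,(3,150,130),(14,255,255));M=np.zeros_like(m);M[box[1]:box[3],box[0]:box[2]]=255;m&=M
    m2=m; ys,xs=np.where(m2>0);W=np.array([px2w(c,p,.222)[:2] for p in zip(xs,ys)])
    med=np.median(W,0)
    r=least_squares(lambda p:np.hypot(W[:,0]-p[0],W[:,1]-p[1])-p[2],[.544,.231,.062],loss='soft_l1',f_scale=.001)
    print(f,len(xs),r.x.round(4),'rms',np.sqrt(np.mean(r.fun**2)).round(4))
ct=cam('top')
ring('pics/top0.png',ct,(190,205,250,262));ring('pics/top1.png',ct,(190,205,250,262))
ring('pics/w1.png',c1,(330,0,600,160));ring('pics/wrist8.png',c8,(400,140,500,280))
im=cv2.imread('pics/top0.png').astype(int);b=((im[...,0]>im[...,2]+40)&(im[...,0]>70)).astype(np.uint8)
M=np.zeros_like(b);M[175:262,198:262]=1;b*=M
pr=[];pt=[]
for y in range(186,225):
    xs=np.where(b[y])[0]
    if len(xs): pr.append((xs.max(),y))
for xx in range(210,246):
    ys=np.where(b[:,xx])[0]
    if len(ys): pt.append((xx,ys.min()))
for P in(pr,pt):
    W=np.array([px2w(ct,p,.05)[:2] for p in P],np.float32);v=cv2.fitLine(W,cv2.DIST_HUBER,0,.001,.001).ravel();print('tray',np.arctan2(v[1],v[0]).round(3),len(P))
```

```text
pics/top0.png 696 [0.5368 0.2448 0.0747] rms 0.017
pics/top1.png 503 [0.5366 0.2445 0.0752] rms 0.0173
pics/w1.png 8784 [0.5592 0.2116 0.0598] rms 0.0138
pics/wrist8.png 2138 [0.5304 0.2386 0.0569] rms 0.0096
tray 0.089 39
tray -1.444 36
```

Run:
```python
from h import *
from scipy.optimize import least_squares
d=np.load('w8.npz');c8=(d['K'],d['R'],d['t']);x8,R8,_=tool()
Rct=c8[1]@R8; tct=c8[1]@x8+c8[2]
q=[-0.0,.667,.745,-.001];R1=R.from_quat([q[1],q[2],q[3],q[0]]).as_matrix()
x1=np.array([.489,.096,.167])-R1@np.array([2.7,8.7,121.5])/1000
c1=(c8[0],Rct@R1.T,tct-Rct@R1.T@x1)
def ring(f,c):
    h=cv2.cvtColor(cv2.imread(f),cv2.COLOR_BGR2HSV)
    C=np.array([.544,.231])
    m=cv2.inRange(h,(3,215,150),(16,255,255));ys,xs=np.where(m>0);W=np.array([px2w(c,p,.222)[:2] for p in zip(xs,ys)])
    k=np.abs(np.hypot(*(W-C).T)-.061)<.008;W=W[k]
    r=least_squares(lambda p:np.hypot(W[:,0]-p[0],W[:,1]-p[1])-p[2],[.544,.231,.061],loss='soft_l1',f_scale=.001)
    print(f,k.sum(),r.x.round(4),'rms',np.sqrt(np.mean(r.fun**2)).round(4))
ct=cam('top')
ring('pics/top0.png',ct);ring('pics/top1.png',ct);ring('pics/w1.png',c1);ring('pics/wrist8.png',c8)
```

```text
pics/top0.png 0 [0.544 0.231 0.061] rms nan
pics/top1.png 0 [0.544 0.231 0.061] rms nan
pics/w1.png 3244 [0.5412 0.2299 0.0607] rms 0.0017
pics/wrist8.png 924 [0.5462 0.2264 0.0621] rms 0.0014
  return _methods._mean(a, axis=axis, dtype=dtype,
  ret = ret.dtype.type(ret / rcount)
```

Run:
```python
from h import *
d=np.load('w8.npz');c8=(d['K'],d['R'],d['t'])
for p in((404,140),(404,146)):
    w=px2w(c8,p,.198)[:2];v=np.array([.5462,.2264])-w;print(w.round(4),np.linalg.norm(v).round(4),np.arctan2(v[1],v[0]).round(3))
print(to([.544,.2307,.285],.110+np.pi/2))
```

```text
[0.4726 0.2185] 0.074 0.107
[0.4772 0.2193] 0.0694 0.102
[[0.9, 74.7, 55.2], ('roll', np.float64(-0.001), 'q6', np.float64(-1.52))]
```

```bash
python3 -m crank '{"translation":[[0,30,0],[1,30,0],[0,15,0],[0,0,25],[0,0,25],[0,0,0],[0,0,0]],"roll":[0,0,0,0,0,0,0],"fingers":[0.1,0.1,0.1,0.1,0.1,0.1,0.1]}'
python3 - <<'E'
from h import *
print(to([.544,.2307,.239],.108+np.pi/2))
a=get_image('top')[170:290,150:290];b=get_image('scene')[120:240,310:450]
cv2.imwrite('pics/t9.png',cv2.resize(np.hstack([a,b]),None,fx=2.8,fy=2.8,interpolation=cv2.INTER_CUBIC))
E
```

```text
clock: 36.7
position: [0.5452, 0.2291, 0.2908]
ee_rot: [-0.0, -0.053, 0.999, -0.0]
contact_force: [1.7, -0.2, -2.1]
width: 0.0205
gripper_force: 79.1
[[1.0, 1.7, 51.8], ('roll', np.float64(-0.001), 'q6', np.float64(-1.4))]
```

```bash
python3 -m crank '{"translation":[[1,1,10],[0,0,10],[0,0,8],[0,0,8],[0,0,6],[0,0,4],[0,0,0]],"roll":[0,0,0,0,0,0,0],"fingers":[0.1,0.1,0.1,0.1,0.1,0.1,0.1]}';  python3 -m crank '{"translation":[[0,0,3],[0,0,2],[0,0,2],[0,0,0]],"roll":[0,0,0,0],"fingers":[0.1,0.1,0.1,0.1]}'
```

```text
clock: 37.5
position: [0.5436, 0.2308, 0.244]
ee_rot: [-0.001, -0.054, 0.999, -0.0]
contact_force: [-0.5, -0.7, -2.0]
width: 0.0208
gripper_force: 79.1
clock: 37.9
position: [0.5441, 0.2309, 0.2383]
ee_rot: [0.0, -0.054, 0.999, 0.0]
contact_force: [-0.5, -0.2, 1.6]
width: 0.0202
gripper_force: 79.6
```

Ring contact came at the predicted height with the hooks beside the pins. Now press.

```bash
python3 -m crank '{"translation":[[0,0,3],[0,0,3],[0,0,2],[0,0,1],[0,0,0]],"roll":[0,0,0,0,0],"fingers":[0.1,0.1,0.1,0.1,0.1]}';  python3 -m crank '{"translation":[[0,0,1],[0,0,0.5],[0,0,0]],"roll":[0,0,0],"fingers":[0.1,0.1,0.1]}'
```

```text
clock: 38.4
position: [0.5441, 0.2311, 0.2308]
ee_rot: [0.001, -0.054, 0.999, 0.0]
contact_force: [-2.1, -1.0, 9.2]
width: 0.0201
gripper_force: 81.0
clock: 38.7
position: [0.5441, 0.2311, 0.2299]
ee_rot: [0.001, -0.054, 0.999, 0.0]
contact_force: [-2.3, -0.7, 11.7]
width: 0.0207
gripper_force: 81.2
```

```bash
python3 -m crank '{"translation":[[0,0,1],[0,0,0.5],[0,0,0]],"roll":[0,0,0],"fingers":[0.1,0.1,0.1]}';  python3 -m crank '{"translation":[[0,0,0],[0,0,0],[0,0,0],[0,0,0]],"roll":[0.06,0.06,0.06,0],"fingers":[0.1,0.1,0.1,0.1]}'; python3 -c "
from h import *
s=tool()[2];print(s['moment'],to([0,0,0],.108+np.pi/2)[1])"
```

```text
clock: 39.0
position: [0.544, 0.2312, 0.2287]
ee_rot: [0.001, -0.054, 0.999, 0.001]
contact_force: [-3.9, -1.0, 12.7]
width: 0.0203
gripper_force: 81.4
clock: 39.4
position: [0.5438, 0.2318, 0.228]
ee_rot: [0.001, 0.036, 0.999, 0.001]
contact_force: [-2.6, 0.7, 11.5]
width: 0.0206
gripper_force: 80.9
[0.11486874 0.68403476 0.01447686] ('roll', np.float64(-0.18), 'q6', np.float64(-1.21))
```

```bash
python3 -m crank '{"translation":[[0,0,0],[0,0,0],[0,0,0],[0,0,0],[0,0,0],[0,0,0]],"roll":[0.08,0.08,0.08,0.08,0.08,0],"fingers":[0.1,0.1,0.1,0.1,0.1,0.1]}'; python3 -c "
from h import *
s=tool()[2];print(s['moment'],to([0,0,0],.108+np.pi/2)[1])";python3 -m crank '{"translation":[[0,0,0],[0,0,0],[0,0,0],[0,0,0]],"roll":[0.04,0.02,0.02,0],"fingers":[0.1,0.1,0.1,0.1]}'; python3 -c "
from h import *
s=tool()[2];print(s['moment'],to([0,0,0],.108+np.pi/2)[1])"
```

```text
clock: 40.0
position: [0.544, 0.2323, 0.228]
ee_rot: [0.001, 0.234, 0.972, 0.002]
contact_force: [-2.0, 3.1, 10.0]
width: 0.0205
gripper_force: 80.9
[ 0.16165817  0.66839465 -0.20490192] ('roll', np.float64(-0.581), 'q6', np.float64(-0.81))
clock: 40.4
position: [0.5441, 0.2326, 0.228]
ee_rot: [0.001, 0.27, 0.963, 0.002]
contact_force: [-3.2, 2.2, 10.5]
width: 0.0203
gripper_force: 82.3
[0.26595883 0.62328803 1.57265937] ('roll', np.float64(-0.655), 'q6', np.float64(-0.74))
```

Stop reached (1.6 N m at 0.655 rad). Ease back a little and let it rise.

```bash
python3 -m crank '{"translation":[[0,0,0],[0,0,0],[0,0,-2],[0,0,-2],[0,0,-2],[0,0,-2],[0,0,-1],[0,0,0]],"roll":[-0.03,-0.02,0,0,0,0,0,0],"fingers":[0.1,0.1,0.1,0.1,0.1,0.1,0.1,0.1]}'; python3 -c "
from h import *
s=tool()[2];print(s['moment'],to([0,0,0],.108+np.pi/2)[1])"
```

```text
clock: 41.2
position: [0.5442, 0.2315, 0.2351]
ee_rot: [0.0, 0.248, 0.969, 0.001]
contact_force: [0.3, 3.3, 2.7]
width: 0.0205
gripper_force: 80.0
[0.54505925 0.19760517 0.04576483] ('roll', np.float64(-0.61), 'q6', np.float64(-0.79))
```

```bash
python3 -m crank '{"translation":[[0,0,-1],[0,0,-1],[0,0,-1],[0,0,0]],"roll":[0,0,0,0],"fingers":[0.1,0.1,0.1,0.1]}'; python3 -m crank '{"translation":[[0,0,0],[0,0,0]],"roll":[0.02,0],"fingers":[0.1,0.1]}';python3 -c "
from h import *
s=tool()[2];print(s['moment'],to([0,0,0],.108+np.pi/2)[1])"
```

```text
clock: 41.6
position: [0.544, 0.2313, 0.2363]
ee_rot: [-0.001, 0.248, 0.969, 0.0]
contact_force: [0.9, 5.1, -4.9]
width: 0.0206
gripper_force: 79.0
clock: 41.8
position: [0.5439, 0.2316, 0.2363]
ee_rot: [-0.001, 0.257, 0.966, 0.0]
contact_force: [2.4, 4.8, -6.5]
width: 0.0206
gripper_force: 79.0
[ 0.96506004 -0.48847217  0.75452403] ('roll', np.float64(-0.628), 'q6', np.float64(-0.77))
```

It resists both rising and turning, so it is locked. Undo the strain, release and back away.

```bash
python3 -m crank '{"translation":[[0,0,1],[0,0,0.5],[0,0,0],[0,0,0],[0,0,0],[0,0,0],[0,0,0],[0,0,0]],"roll":[-0.02,0,0,0,0,0,0,0],"fingers":[0.1,0.1,0.15,0.2,0.3,0.5,0.6,0.6]}' 20;  python3 -m crank '{"translation":[[0,0,-10],[0,0,-25],[0,0,-40],[0,0,-40],[0,0,0],[50,0,0],[50,0,0],[50,0,0]],"roll":[0,0,0,0,0,0,0,0],"fingers":[0.6,0.6,0.6,0.6,0.6,0.6,0.6,0.6]}'
python3 - <<'E'
from h import *
x,Rm,s=tool();print(Rm.round(2).tolist())
im=get_image('wrist');cv2.imwrite('pics/w10.png',im)
a=get_image('top')[170:290,150:290];b=get_image('scene')[120:240,310:450]
cv2.imwrite('pics/t10.png',np.vstack([cv2.resize(np.hstack([a,b]),(640,274),interpolation=cv2.INTER_CUBIC),cv2.resize(im,(427,320)).copy() if 0 else np.pad(cv2.resize(im,(427,320)),((0,0),(0,213),(0,0)))]))
E
```

```text
clock: 42.6
position: [0.5438, 0.2302, 0.2364]
ee_rot: [0.0, 0.248, 0.969, -0.001]
contact_force: [-0.2, 0.5, 1.4]
width: 0.0511
gripper_force: 0.0
clock: 43.4
position: [0.411, 0.3033, 0.3513]
ee_rot: [-0.0, 0.249, 0.968, -0.0]
contact_force: [0.3, 1.5, -0.5]
width: 0.0515
gripper_force: 0.0
[[-0.88, 0.48, -0.0], [0.48, 0.88, -0.0], [0.0, -0.0, -1.0]]
```

View pics/t10.png

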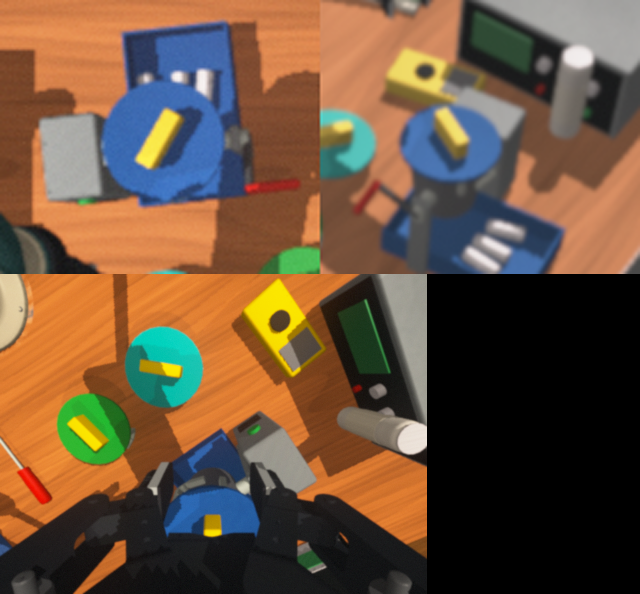

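Lid level and locked at (163,138), three silver in the tray, bystanders untouched. One numeric check that the lever peg is where it started, then hand in.

Run:
```python
from h import *
def peg(im):
    h=cv2.cvtColor(im[240:265,250:290],cv2.COLOR_BGR2HSV);m=(cv2.inRange(h,(0,190,80),(5,255,255))|cv2.inRange(h,(172,190,80),(180,255,255)))>0;y,x=np.where(m);return np.array([x.mean()+250,y.mean()+240])
a=peg(cv2.imread('pics/top0.png'));b=peg(get_image('top'));print(a,b)
if np.hypot(*(a-b))<.8: print(manip.sign_off())
```

```text
[269.22321429 251.3125    ] [269.71428571 251.20238095]
the job is handed in; nothing more can be done
None
```

The job is done and handed in: all three silver spacers are in the tray, the barrel is upright again with the three brass spacers loaded, and the blue lid is locked on, after about 44 s of the 210 s allowed.

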